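Stow two tool cases heavy end down in a tipping rack

TASK

Each of the two closed wooden tool cases carries a steel wedge hidden in one end: lift each one to feel which end is heavy. Then lay both gently in the tipping rack, one flat in each bay between the guide rails, heavy end at the tall end plate, so that the rack tips over with that end down and stays there by itself. Leave the other things on the bench where they are.

Things in the scene. Friction and masses are not known exactly. Their poses are not given: they have to be found in the camera images.
- case_a_center (a point): closed wooden tool case, 150 x 44 x 40 mm high, 0.54 kg, lying flat, alike at both ends. A 0.36 kg steel wedge sits in one end, centred 43 mm from the middle (0.02 kg of cork in the other end); which end varies and is unrelated to the axes. Held level by its middle it pulls down at the heavy end with about 0.14 Nm. Point: the case's centre, 20 mm up. x along the case, z up.
- case_b_center (a point): second case, same sizes and masses as the first, its wedge in either end independently. An end lifted alone weighs about 4 N if heavy, 1.5 N if light. Point and axes as for the first.
- tray (a joint): tilt of the rack's two-bay aluminium tray, rad: -0.15 low-lip end down (as when empty), +0.15 tall-plate end down, damped. A balance weight holds it at -0.15 with about 0.19 Nm; only two cases with both heavy ends at the tall plate tip it to +0.15 for good. With one case turned wrong it goes back to -0.15.
- rack: steel stand of the tipping rack, fixed; origin: underside of its middle, x towards the tall-plate side. The tray's tilt axis lies along y, 60 mm above the bench and 20 mm above the bay floors. The bays are side by side at y = +56 and -56 mm; outside them, at y = +-132 mm, a narrow cheek (44 mm long) stands 74 mm high.
- bay0 (a point): centre of the left (+y) bay of the rack, on its floor's upper face; it moves with the tray. x along the bay to the tall end plate (32 mm high, upper half flared outwards), z square to the floor. Bay 158 mm long from plate to low lip (10 mm high at the -x end), 54 mm wide between guide rails 12 mm high that stand only near its ends: the middle 98 mm is free for fingers.
- bay1 (a point): centre of the right (-y) bay of the rack, on its floor's upper face; it moves with the tray. x along the bay to the tall end plate (32 mm high, upper half flared outwards), z square to the floor. Bay 158 mm long from plate to low lip (10 mm high at the -x end), 54 mm wide between guide rails 12 mm high that stand only near its ends: the middle 98 mm is free for fingers.
- hammer: hammer, about 260 mm long, lying on the bench, a bystander to leave where it is
- chisel: wood-handled chisel, about 150 mm long, lying on the bench, a bystander to leave where it is
- brush: flat brush, about 170 mm long, lying on the bench, a bystander to leave where it is
- offcut: slate off-cut 70 x 45 x 12 mm, a bystander to leave where it is; origin: underside
- jar: white jar, 60 mm across and 85 mm high, a bystander to leave where it is; origin: underside
- mug: white cup, 72 mm across and 90 mm high, a bystander to leave where it is; origin: underside
Not all that is in view belongs to the job. Leave any blue or orange look-alike of the part that bears case_b_center alone.

How it is judged:
By the outcome, as a careful person would: the job done as asked, in the order asked, and still so for the second after the job is handed in, with the robot touching nothing.
It also fails if it takes over 69 s, if anything falls off the work surface, if the arm or the gripper's body presses on something with over 40 N, if the wrist force passes 120 N, or if a joint passes its speed limit or range.

ROBOT

A 6-joint arm with a two-finger parallel gripper is mounted at the origin on the work surface. World frame = base frame: x ahead of the robot, y to its left, z up, the work surface at z = 0. Lengths are in mm, angles in degrees, forces in N, time in s.
With the tool pointing down it reaches from about 350 to 850 mm from the base axis. Payload 8.1 kg.
Tool frame: the origin (TCP) lies midway between the tips of the shut fingers; the grasp point (between the pads) lies 19 mm behind it (hold_point_z is the distance from the TCP to the grasp point, in mm); z points along the fingers, y is the direction in which the jaws open and shut (so a half turn about z gives the same grasp; the last joint's range is limited). The gripper opens to 85 mm and grips with 20 to 120 N. Pads are 22 mm wide; open, the fingers measure 114 mm over their backs; the gripper's body (76 mm by 85 mm) begins 54 mm behind the grasp point. The pads swing forward as they close: fully open they stand 13 mm farther back than shut.
Start: joints at [-74.393, 7.471, 85.268, -0, 87.261, -4.893], TCP at [210.149, -561.999, 231.292] pointing down, gripper open.
Joint ranges: [-169.43, 169.43], [-51.17, 129.36], [1.28, 143.12], [-76.62, 256.62], [0, 156.53], [-152.29, 152.29]. Speed limits (degrees/s): [136.94, 136.94, 159.86, 180, 180, 180].

INTERFACE

Orientations are given as [roll, pitch, yaw] about the fixed x, y, z axes, in that order (R = Rz(yaw) Ry(pitch) Rx(roll)).
In Python, from bench import sense, snapshot, camera_params, hand_in, hold_point_z gives the robot as it stands.
- The arm moves only by the tool servo_tool, never from a script. Its argument "motion" is a list of rows, each a list of 7 numbers: the finger opening in mm, from 0 to 85.4, then the shift along the tool's x, y, z in mm, then the turn, a rotation vector about the tool's x, y, z in rad. A call has 1 to 10 rows; each row shifts and turns the pose as measured when the row begins, along the tool's axes as they then stand; what a row does not reach is not made up. A row lasts 1/10 s, in which the tool goes at most 50 mm and 8.59 degrees, less where a joint would pass 70% of its speed; a pose out of reach is approached as far as the arm can. A call with a gripper value outside its range is refused whole. The fingers move at their own pace and stop on an object; "force" is the grip in N (left out, the last holds). Time passes only in rows, so rows that do not move let the fingers close. It gives the time, the measured TCP pose, the force and the opening at its end, in the units of the state.
- sense(): the state, without advancing time (a new reading comes with each control period).
- snapshot(name): name is "scene" or "top"; returns the picture (384x512x3 uint8, blue, green, red); there is no depth.
- camera_params(name): a dict with "fx", "fy", "cx", "cy" (pixels), "R" (3x3) and "t" (3): a world point X has camera coordinates R X + t. Camera axes: x right, y down, z forward; pixel columns grow to the right and rows downward; lengths in mm; the calibration is good to about 2 mm. A picture is of the moment at which its call begins. camera_params takes no time and is no camera call.
- hand_in(): hands the job in, once; it reports no verdict.
The state is a dict: "time": time; "joint_pos": joint angles; "qd": joint speeds; "joint_efforts": joint torques, N m; "tool_pos": TCP position; "tcp_rot": TCP orientation; "ft_force": force on the tool from outside, world axes, zero at the start; "wrist_torque": the same for the moment, N m; "finger_gap": finger opening in mm.
Only numpy, scipy, OpenCV 4.12 (cv2) and the standard library are available. Lean on these libraries where they do the work, as an engineer would, in place of code of your own. Each camera call takes 0.05 s, during which the arm holds its last target. There are 200 camera calls.

## Working session

There is one attempt and no reset: what is moved stays moved. The work goes in short steps, Python scripts to look and compute and a tool call to move; the robot and the scene stay as the last step left them, time stands still between calls to the robot, and variables do not carry over. Pictures are saved under pics/ and viewed, about 8 in all and at most 12, crops included, and the job is handed in when it is done.

Besides the shell and the picture viewer there is one more tool, called after "Request:" as name([rows], argument=value, ...), one row to a line, values as JSON. servo_tool: Moves the arm, as the interface text tells. Its arguments: {"type":"object","properties":{"motion":{"type":"array"},"force":{"type":"number"}},"required":["motion"]}

```bash
mkdir -p pics; python3 - <<'E'
from bench import *
import cv2
for n in("scene","top"):
    im=snapshot(n); cv2.imwrite(f"pics/{n}0.png",im); p=camera_params(n); print(n,{k:(v if not hasattr(v,'tolist') else [list(map(lambda x:round(x,3),r)) if hasattr(r,'__len__') else round(r,2) for r in v.tolist()]) for k,v in p.items()})
print(sense(),hold_point_z)
E
```

```text
scene {'fx': 499.8396500702226, 'fy': 499.8396500702226, 'cx': 258.3246934823335, 'cy': 183.44069354780177, 'R': [[-0.852, 0.524, -0.015], [0.402, 0.635, -0.66], [-0.336, -0.568, -0.751]], 't': [360.93, -160.31, 1694.49]}
top {'fx': 379.5443206634807, 'fy': 379.5443206634807, 'cx': 255.89318362285547, 'cy': 192.79163644404818, 'R': [[-0.005, -1.0, 0.007], [-0.998, 0.004, -0.068], [0.068, -0.008, -0.998]], 't': [68.79, 466.82, 1094.27]}
{'time': 0.1, 'joint_pos': array([-7.43936296e+01,  7.51274584e+00,  8.53247063e+01, -1.08461903e-03,
        8.72626505e+01, -4.89271402e+00]), 'qd': array([-0.0025299 , -0.15760721, -0.07786852, -0.04396952, -0.06389405,
        0.08634312]), 'joint_efforts': array([ 1.67301620e-03, -5.70950425e+01, -5.01942015e+01, -8.65484708e-05,
        8.16106010e-03,  5.44064949e-05]), 'tool_pos': array([ 209.99375503, -561.50049743,  230.31288913]), 'tcp_rot': array([-1.79900170e+02, -7.45842317e-03,  2.04991306e+01]), 'ft_force': array([ 0.42641044,  0.34613055, -0.12592081]), 'wrist_torque': array([ 0.01531978, -0.04901863, -0.02676104]), 'finger_gap': 85.43859237266328} 18.700000000000003
```

View pics/scene0.png

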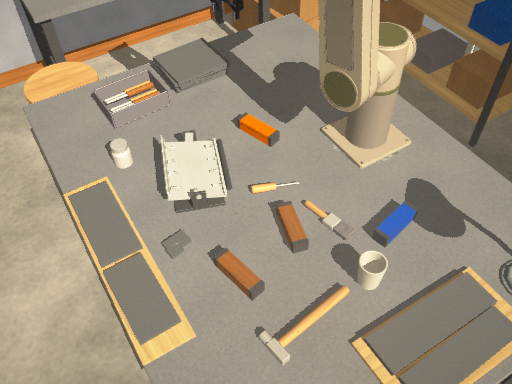

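View pics/top0.png

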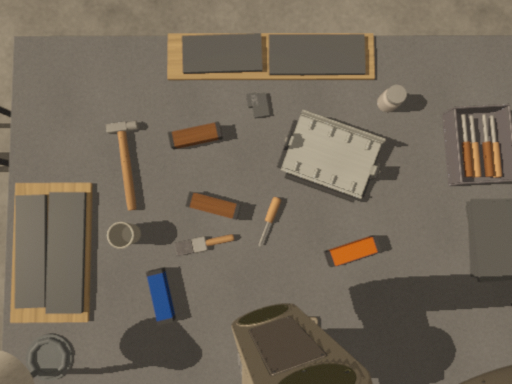

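The scene shows two brown cases: top view (195,135) and (213,205), scene view (239,273) and (292,227). The blue case at top (160,295) and the orange one at top (352,250) are look-alikes to leave alone. The rack is at top (333,155). The hammer, chisel handles and brush handles are also brownish. I choose the two brown cases, measure them and check in a close crop.

```bash
cat > h.py <<'E'
import numpy as np, cv2
from bench import *
def ray(n,u,v,z):
    p=camera_params(n);R=np.array(p["R"]);t=np.array(p["t"])
    d=R.T@np.array([(u-p["cx"])/p["fx"],(v-p["cy"])/p["fy"],1]);c=-R.T@t
    return (c+d*(z-c[2])/d[2])
def proj(n,X):
    p=camera_params(n);q=np.array(p["R"])@np.array(X,float)+np.array(p["t"])
    return np.array([p["fx"]*q[0]/q[2]+p["cx"],p["fy"]*q[1]/q[2]+p["cy"]])
def tri(a,b):
    A=[];B=[]
    for n,(u,v) in(("top",a),("scene",b)):
        p=camera_params(n);R=np.array(p["R"]);t=np.array(p["t"])
        x=(u-p["cx"])/p["fx"];y=(v-p["cy"])/p["fy"]
        A+=[R[0]-x*R[2],R[1]-y*R[2]];B+=[x*t[2]-t[0],y*t[2]-t[1]]
    return np.linalg.lstsq(np.array(A),np.array(B),rcond=None)[0]
E
python3 - <<'E'
from h import *
for n,boxes in(("top",[(160,115,70,40),(180,185,70,40)]),("scene",[(205,240,70,65),(268,195,50,65)])):
    im=cv2.imread(f"pics/{n}0.png");hsv=cv2.cvtColor(im,cv2.COLOR_BGR2HSV)
    for x,y,w,h in boxes:
        c=hsv[y:y+h,x:x+w]; m=((c[...,1]>110)&(c[...,2]>50)&((c[...,0]<20))).astype(np.uint8)
        k=max(cv2.findContours(m,0,1)[0],key=cv2.contourArea)+np.array([x,y])
        P=np.array([ray(n,u,v,40)[:2] for u,v in k[:,0]],np.float32)
        r=cv2.minAreaRect(P);print(n,cv2.contourArea(k),k[:,0].min(0),k[:,0].max(0),np.round(r[0],1),np.round(r[1],1),round(r[2],1))
a=cv2.resize(cv2.imread("pics/top0.png")[90:230,160:400],None,fx=3.2,fy=3.2,interpolation=cv2.INTER_CUBIC)
cv2.imwrite("pics/c1.png",a)
b=cv2.resize(cv2.imread("pics/scene0.png")[125:305,150:320],None,fx=3.3,fy=3.3,interpolation=cv2.INTER_CUBIC)
cv2.imwrite("pics/c2.png",b)
E
```

```text
top 729.5 [172 123] [217 147] [632.5 242.6] [ 52.2 128.8] 11.7
top 649.0 [189 193] [235 217] [431.6 190.9] [128.4  44.7] 74.8
scene 853.5 [217 250] [260 296] [641.5 252.2] [ 56.6 139.5] 12.1
scene 616.0 [278 204] [306 246] [437.  197.2] [140.2  52.3] 74.9
```

View pics/c1.png

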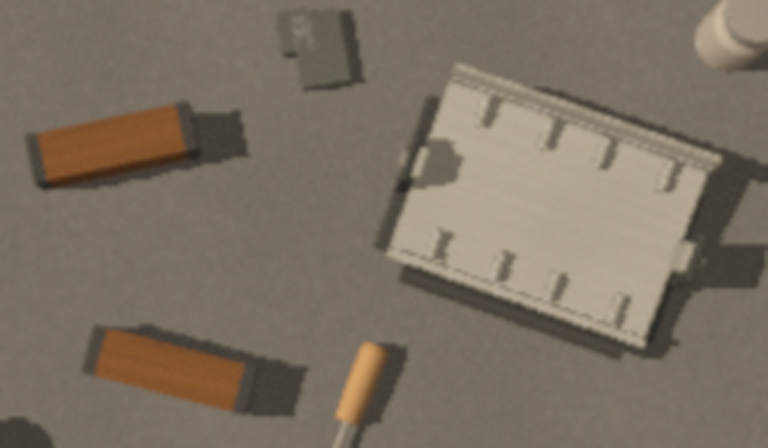

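View pics/c2.png

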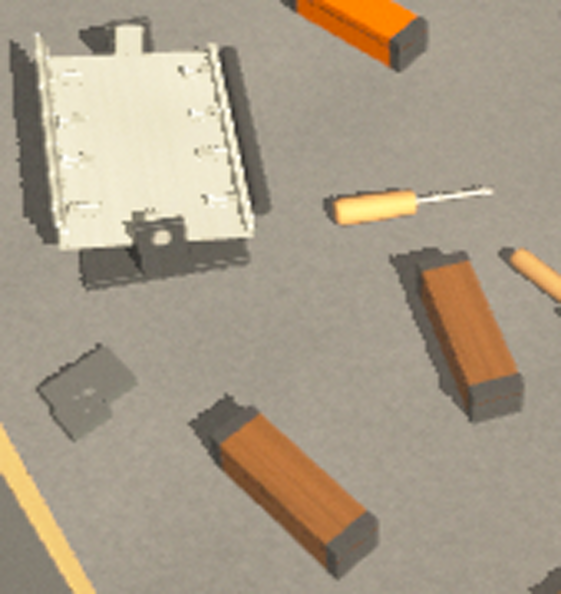

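The crops confirm two wooden cases with dark end caps. In crop 1 the rack's tall flared plate is the upper edge, (457,68) to (720,158), which is the far +x side. The cheeks are at (421,160) and (685,257), and the rails are near both ends.

```bash
python3 - <<'E'
from h import *
t=lambda x,y:(x/3.2+160-.34,y/3.2+90-.34)
s=lambda x,y:(x/3.3+150-.35,y/3.3+125-.35)
print("cheeks top z74",[np.round(ray("top",*t(*q),74),1) for q in((421,160),(685,257))])
print("cheek scene z74",[np.round(ray("scene",*s(*q),74),1) for q in((157,217),(130,28))])
print("plate corners z84",[np.round(ray("top",*t(*q),84),1) for q in((457,68),(720,158))],"lip z38",[np.round(ray("top",*t(*q),38),1) for q in((390,255),(645,345))])
print("tri plate corner", tri(t(457,68),s(62,247)),tri(t(720,158),s(40,38)))
print("rails hi z64",[np.round(ray("top",*t(*q),62),1) for q in((487,108),(550,132),(605,150),(668,176))])
print("rails lo z42",[np.round(ray("top",*t(*q),43),1) for q in((440,243),(503,266),(559,286),(622,306))])
# case A/B top face & ends
for n,boxes in(("top",[(160,115,62,40),(180,185,60,40)]),("scene",[(205,240,70,65),(268,195,50,65)])):
    im=cv2.imread(f"pics/{n}0.png");hsv=cv2.cvtColor(im,cv2.COLOR_BGR2HSV)
    for x,y,w,h in boxes:
        c=hsv[y:y+h,x:x+w]; b=(c[...,1]>110)&(c[...,0]<20)&(c[...,2]>50)
        v=c[...,2][b]; th,_=cv2.threshold(v.reshape(-1,1),0,255,cv2.THRESH_OTSU)
        m=(b&(c[...,2]>th)).astype(np.uint8)
        k=max(cv2.findContours(m,0,1)[0],key=cv2.contourArea)+np.array([x,y])
        P=np.array([ray(n,u,v,40)[:2] for u,v in k[:,0]],np.float32)
        r=cv2.minAreaRect(P);print(n,th,np.percentile(v,[5,25,50,75,95]),np.round(r[0],1),np.round(r[1],1),round(r[2],1))
E
```

```text
cheeks top z74 [array([611.8, -32.5,  74. ]), array([ 525.5, -261.7,   74. ])]
cheek scene z74 [array([613.5, -27.4,  74. ]), array([ 525.4, -258.5,   74. ])]
plate corners z84 [array([690.6, -63.8,  84. ]), array([ 610.5, -291.2,   84. ])] lip z38 [array([532.9,  -7.3,  38. ]), array([ 450.8, -235.3,   38. ])]
tri plate corner [696.61668438 -65.58499105  49.20332055] [ 609.07461576 -291.25467235   78.27578496]
rails hi z64 [array([660.8, -92.9,  62. ]), array([ 639. , -148.5,   62. ]), array([ 622.7, -197. ,   62. ]), array([ 599.2, -252.3,   62. ])]
rails lo z42 [array([542.9, -51.9,  43. ]), array([ 522. , -108.1,   43. ]), array([ 503.8, -158. ,   43. ]), array([ 485.6, -214.1,   43. ])]
top 102.0 [ 66. 124. 131. 133. 136.] [636.6 243.5] [ 43.8 127.8] 12.1
top 121.0 [112. 130. 132. 135. 138.] [430.  190.9] [123.1  41.6] 74.8
scene 149.0 [114. 155. 180. 185. 191.] [636.6 244.6] [ 43.9 126.2] 12.0
scene 150.0 [ 99.  177.  183.  188.  240.8] [430.3 191.6] [125.7  42.3] 74.9
```

```bash
cat >> h.py <<'E'
def rackpt(x,y,z,c=(570.8,-149.5),yaw=-19.7,tilt=0.15):
    # local coords relative to tilt axis; z from axis ; tilt>0: +x end up
    X=x*np.cos(tilt)-z*np.sin(tilt);Z=x*np.sin(tilt)+z*np.cos(tilt);a=np.radians(yaw)
    return np.array([c[0]+X*np.cos(a)-y*np.sin(a),c[1]+X*np.sin(a)+y*np.cos(a),60+Z])
E
python3 - <<'E'
from h import *
f=6
for n,(x0,y0,w,h) in(("top",(275,100,115,100)),):
    im=cv2.resize(cv2.imread(f"pics/{n}0.png")[y0:y0+h,x0:x0+w],None,fx=f,fy=f,interpolation=cv2.INTER_CUBIC)
    for s in(1,-1):
        for x in(-79,-49,49,79):
            for y in(29,83):
                u=(proj(n,rackpt(x,s*y,-8 if abs(x)==49 else -20))-[x0,y0]+.5)*f
                cv2.circle(im,tuple(int(i) for i in u),2,(0,0,255) if abs(x)==49 else (255,0,0),-1)
        u=(proj(n,rackpt(0,s*132,14,tilt=0))-[x0,y0]+.5)*f
        cv2.circle(im,tuple(int(i) for i in u),2,(0,255,0),-1)
    cv2.imwrite("pics/r.png",im)
E
```

```text
(no output)
```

View pics/r.png

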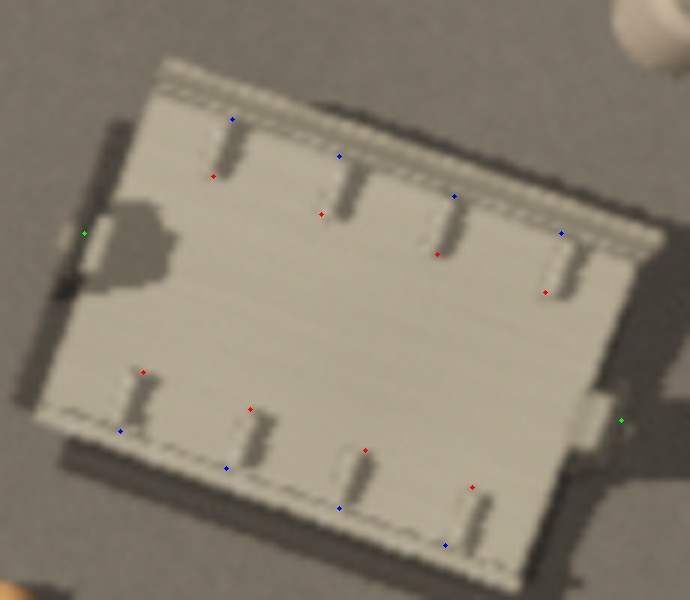

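```bash
python3 - <<'E'
from h import *
ys=np.arange(-126,127,2.)
for n in("top","scene"):
    g=cv2.cvtColor(cv2.imread(f"pics/{n}0.png"),cv2.COLOR_BGR2GRAY)
    for xs in(np.arange(54,74,3.),np.arange(-74,-54,3.),np.arange(-8,9,4.)):
        M=np.array([[proj(n,rackpt(x,y,-8 if abs(xs[0])>20 else -20)) for y in ys] for x in xs],np.float32)
        s=cv2.remap(g,M[...,0],M[...,1],cv2.INTER_LINEAR).mean(0)
        print(n,xs[0]);print(' '.join(f"{int(y)}:{int(v)}" for y,v in zip(ys,s) if 20<abs(y)<38 or 76<abs(y)<94 or abs(y)>104))
E
```

```text
top 54.0
-126:62 -124:63 -122:73 -120:101 -118:133 -116:156 -114:165 -112:167 -110:167 -108:166 -106:167 -92:105 -90:115 -88:137 -86:158 -84:166 -82:165 -80:161 -78:163 -36:127 -34:109 -32:105 -30:115 -28:136 -26:157 -24:166 -22:166 22:114 24:136 26:156 28:167 30:167 32:166 34:167 36:169 78:105 80:105 82:114 84:135 86:156 88:167 90:168 92:167 106:170 108:170 110:169 112:169 114:169 116:169 118:169 120:165 122:154 124:133 126:112
top -74.0
-126:53 -124:47 -122:53 -120:78 -118:117 -116:148 -114:164 -112:167 -110:168 -108:168 -106:168 -92:109 -90:111 -88:128 -86:150 -84:164 -82:166 -80:164 -78:165 -36:136 -34:115 -32:105 -30:108 -28:126 -26:149 -24:164 -22:166 22:109 24:127 26:149 28:165 30:168 32:166 34:166 36:168 78:111 80:105 82:109 84:127 86:149 88:165 90:168 92:166 106:166 108:166 110:167 112:167 114:167 116:166 118:166 120:164 122:155 124:135 126:103Traceback (most recent call last):
  File "<stdin>", line 6, in <module>
  File "h.py", line 8, in proj
    p=camera_params(n);q=np.array(p["R"])@np.array(X,float)+np.array(p["t"])
ValueError: time passes only in moves, steps and waits
```

Rack: tilt-axis centre about (571.1, -148.6), yaw -19.7°, with the tall plate at +x. Rail edges agree to 1 mm at both ends. Case targets on the axis: bay0 (590,-96,60), bay1 (552,-201,60). Case A is at (636.6,244) along 102°, case B at (430.5,191) along 74.9°; both views agree within 1 mm. Moving to case A.

Request:
servo_tool([
  [85,34,-30,0,0,0,0],
  [85,34,-30,0,0,0,0],
  [85,34,-30,0,0,0,0],
  [85,34,-30,0,0,0,0],
  [85,34,-30,0,0,0,0],
  [85,34,-30,0,0,0,0],
  [85,34,-30,0,0,0,0],
  [85,34,-30,0,0,0,0],
  [85,34,-30,0,0,0,0],
  [85,34,-30,0,0,0,0],
], force=90)

```text
time: 1.1
tool_pos: [426.0, -149.5, 225.5]
tcp_rot: [-179.5, 0.1, 19.9]
ft_force: [0.4, -0.2, -0.2]
finger_gap: 85.1
```

Request:
servo_tool([
  [85,34,-30,0,0,0,0],
  [85,34,-30,0,0,0,0],
  [85,34,-30,0,0,0,0],
  [85,34,-30,0,0,0,0],
  [85,34,-30,0,0,0,0],
  [85,34,-30,0,0,0,0],
  [85,34,-30,0,0,0,0],
  [85,34,-30,0,0,0,0],
  [85,34,-30,0,0,0,0],
  [85,0,0,0,0,0,0],
])

```text
time: 2.1
tool_pos: [625.0, 231.1, 220.5]
tcp_rot: [-179.4, 0.5, 20.2]
ft_force: [0.3, -0.1, 0.6]
finger_gap: 85.2
```

Request:
servo_tool([
  [85,0,0,0,0,0,-0.142],
  [85,0,0,0,0,0,-0.142],
  [85,0,0,0,0,0,-0.142],
  [85,0,0,0,0,0,-0.142],
  [85,0,0,0,0,0,-0.142],
  [85,0,0,0,0,0,-0.142],
  [85,0,0,0,0,0,-0.142],
  [85,0,0,0,0,0,-0.142],
  [85,0,0,0,0,0,-0.142],
  [85,0,0,0,0,0,-0.142],
])

```text
time: 3.1
tool_pos: [620.7, 227.5, 213.1]
tcp_rot: [-178.7, -0.4, 104.7]
ft_force: [-0.4, -0.8, 1.0]
finger_gap: 85.2
```

```bash
cat >> h.py <<'E'
from scipy.spatial.transform import Rotation as Ro
def err(pos,yaw,tilt=0):
    """remaining shift / rotvec in tool axes. tilt (deg): tool x axis raised by tilt"""
    s=sense();Rc=Ro.from_euler('xyz',s["tcp_rot"],degrees=True)
    Rt=Ro.from_euler('z',yaw,degrees=True)*Ro.from_euler('y',-tilt,degrees=True)*Ro.from_euler('x',180,degrees=True)
    print("t",round(s["time"],2),"pos",np.round(s["tool_pos"],1),"rpy",np.round(s["tcp_rot"],1),"gap",round(s["finger_gap"],1),"F",np.round(s["ft_force"],2),"M",np.round(s["wrist_torque"],3),"j",np.round(s["joint_pos"],0))
    print("shift",np.round(Rc.inv().apply(np.array(pos)-s["tool_pos"]),1),"rot",np.round((Rc.inv()*Rt).as_rotvec(),3))
E
python3 -c "
from h import *
err((636.6,244,4),102.05)"
```

```text
t 3.1 pos [620.7 227.5 213.1] rpy [-178.7   -0.4  104.7] gap 85.2 F [-0.44 -0.8   1.02] M [-0.045 -0.038  0.04 ] j [15. 19. 74.  0. 88.  1.]
shift [ 10.3  24.4 208.7] rot [-0.023 -0.007  0.047]
```

Request:
servo_tool([
  [85,10,24,20,-0.023,-0.007,0.047],
  [85,0,0,30,0,0,0],
  [85,0,0,30,0,0,0],
  [85,0,0,30,0,0,0],
  [85,0,0,30,0,0,0],
  [85,0,0,0,0,0,0],
])

```text
time: 3.7
tool_pos: [641.0, 239.8, 68.8]
tcp_rot: [180.0, 0.1, 102.3]
ft_force: [-1.5, 0.4, -1.7]
finger_gap: 85.0
```

```bash
python3 -c "
from h import *
err((636.6,244,4),102.05)"
```

```text
t 3.7 pos [641.  239.8  68.8] rpy [1.800e+02 1.000e-01 1.023e+02] gap 85.0 F [-1.5   0.42 -1.69] M [0.007 0.07  0.016] j [16. 27. 79. -0. 74.  4.]
shift [ 5.2 -3.4 64.8] rot [0.001 0.001 0.004]
```

Request:
servo_tool([
  [85,5,-3,5,0,0,0],
  [85,0,0,20,0,0,0],
  [85,0,0,20,0,0,0],
  [85,0,0,10,0,0,0],
  [85,0,0,0,0,0,0],
])

```text
time: 4.2
tool_pos: [640.1, 245.2, 20.1]
tcp_rot: [179.5, 0.0, 102.3]
ft_force: [0.0, 0.6, -0.9]
finger_gap: 85.2
```

```bash
python3 -c "
from h import *
err((636.6,244,4),102.05)"
```

```text
t 4.2 pos [640.1 245.2  20.1] rpy [179.5   0.  102.3] gap 85.2 F [ 0.01  0.56 -0.91] M [ 0.025 -0.026 -0.075] j [17. 30. 81. -0. 69.  4.]
shift [-0.4 -3.8 16.1] rot [0.009 0.001 0.004]
```

Request:
servo_tool([
  [85,-0.5,-4,8,0.009,0,0.004],
  [85,0,0,6,0,0,0],
  [85,0,0,0,0,0,0],
])

```text
time: 4.5
tool_pos: [638.3, 244.6, 9.2]
tcp_rot: [179.8, 0.0, 102.0]
ft_force: [-0.8, 0.6, -0.0]
finger_gap: 84.7
```

```bash
python3 -c "
from h import *
err((636.6,244,4),102.05)"
```

```text
t 4.5 pos [638.3 244.6   9.2] rpy [179.8   0.  102. ] gap 84.7 F [-0.79  0.61 -0.05] M [-0.048  0.052 -0.01 ] j [17. 31. 81. -0. 68.  5.]
shift [-0.2 -1.8  5.2] rot [ 0.004  0.    -0.001]
```

Request:
servo_tool([
  [85,0,-2,5,0,0,0],
  [60,0,0,0,0,0,0],
  [40,0,0,0,0,0,0],
  [35,0,0,0,0,0,0],
  [35,0,0,0,0,0,0],
  [35,0,0,0,0,0,0],
  [35,0,0,0,0,0,0],
], force=90)

```text
time: 5.2
tool_pos: [637.1, 244.4, 5.4]
tcp_rot: [179.6, 0.0, 102.0]
ft_force: [-0.2, 0.9, -0.1]
finger_gap: 43.0
```

```bash
python3 -c "
from h import *
err((636.6,244,4),102.05)"
```

```text
t 5.2 pos [637.1 244.4   5.4] rpy [179.6   0.  102. ] gap 43.0 F [-0.16  0.94 -0.12] M [-0.053  0.076 -0.063] j [17. 31. 81. -0. 68.  5.]
shift [-0.3 -0.6  1.4] rot [ 0.006  0.    -0.001]
```

Gripped at the middle (gap 43). Lifting to feel the weight.

Request:
servo_tool([
  [35,0,0,0,0,0,0],
  [35,0,0,-15,0,0,0],
  [35,0,0,-20,0,0,0],
  [35,0,0,-20,0,0,0],
  [35,0,0,0,0,0,0],
  [35,0,0,0,0,0,0],
  [35,0,0,0,0,0,0],
])

```text
time: 5.9
tool_pos: [632.9, 243.3, 59.2]
tcp_rot: [-179.8, 0.0, 102.0]
ft_force: [-0.5, 0.2, -5.0]
finger_gap: 43.1
```

```bash
python3 -c "
from h import *
err((636.6,244,4),102.05)
im=snapshot('scene');im2=snapshot('top')
a=cv2.resize(im[195:325,160:320],None,fx=2.5,fy=2.5);b=cv2.resize(im2[80:190,140:290],None,fx=2.6,fy=2.6)
h=max(a.shape[0],b.shape[0]);p=lambda i:cv2.copyMakeBorder(i,0,h-i.shape[0],0,0,0)
cv2.imwrite('pics/lift1.png',np.hstack([p(a),p(b)]))
err((636.6,244,4),102.05)"
```

```text
t 5.9 pos [632.9 243.3  59.2] rpy [-179.8    0.   102. ] gap 43.1 F [-0.47  0.18 -4.99] M [ 0.173  0.017 -0.037] j [17. 27. 80. -0. 73.  5.]
shift [-0.1  4.  55.1] rot [-0.003  0.    -0.001]
t 6.0 pos [632.2 243.1  58.3] rpy [-179.8    0.   102. ] gap 42.5 F [ 1.21  0.15 -5.71] M [ 0.107 -0.026  0.034] j [17. 27. 80. -0. 73.  5.]
shift [-0.   4.7 54.3] rot [-0.004  0.    -0.001]
```

View pics/lift1.png

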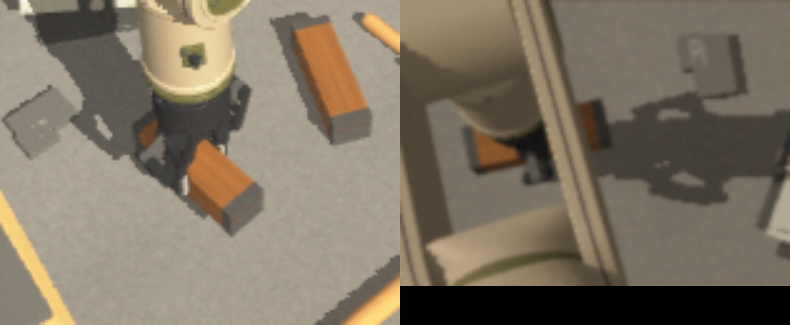

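Mx is +0.11 to +0.17 Nm with Fz about -5.3 N, so case A's heavy end is its -y end (tool -x). It has to go to the rack's +x end, so yaw turns to 160.3°. The picture shows the case held level at scene crop (205,185). Carrying it to bay1.

Request:
servo_tool([
  [35,0,0,-30,0,0,0],
  [35,0,0,-40,0,0,0],
  [35,-20,-8,-40,0,0,0],
  [35,-35,-14,0,0,0,0],
  [35,-38,-15.4,0,0,0,0],
  [35,-38,-15.4,0,0,0,0],
  [35,-38,-15.4,0,0,0,0],
  [35,-38,-15.4,0,0,0,0],
  [35,-38,-15.4,0,0,0,0],
  [35,-38,-15.4,0,0,0,0],
])

```text
time: 7.0
tool_pos: [573.1, -62.3, 162.7]
tcp_rot: [-178.9, -0.1, 102.5]
ft_force: [0.8, 0.4, -5.7]
finger_gap: 42.7
```

Request:
servo_tool([
  [35,-38,-15.4,0,0,0,0],
  [35,-38,-15.4,0,0,0,0],
  [35,-30,-12,0,0,0,0],
  [35,0,0,0,0,0,-0.06],
  [35,0,0,0,0,0,-0.14],
  [35,0,0,0,0,0,-0.14],
  [35,0,0,0,0,0,-0.14],
  [35,0,0,0,0,0,-0.14],
  [35,0,0,0,0,0,-0.14],
  [35,0,0,0,0,0,-0.14],
])

```text
time: 8.0
tool_pos: [544.6, -185.9, 152.8]
tcp_rot: [-179.2, -1.9, 155.4]
ft_force: [0.3, -0.7, -5.1]
finger_gap: 42.9
```

```bash
python3 -c "
from h import *
err((554.3-60*.14,-202+60*.05,45.6+59),160.3,-8.6)"
```

```text
t 8.0 pos [ 544.6 -185.9  152.8] rpy [-179.2   -1.9  155.4] gap 42.9 F [ 0.35 -0.7  -5.09] M [0.108 0.098 0.011] j [-23.   8.  93.  -1.  81. -89.]
shift [ -8.2 -10.7  48.1] rot [-0.019 -0.184 -0.084]
```

Request:
servo_tool([
  [35,-4,-5,10,-0.01,-0.09,-0.04],
  [35,-4,-5,20,-0.01,-0.09,-0.04],
  [35,0,0,10,0,0,0],
  [35,0,0,0,0,0,0],
])

```text
time: 8.4
tool_pos: [546.8, -197.9, 107.0]
tcp_rot: [179.9, 8.0, 160.4]
ft_force: [-0.3, -0.0, -5.0]
finger_gap: 42.8
```

```bash
python3 -c "
from h import *
err((554.3,-202,45.6),160.3,-8.6)"
```

```text
t 8.4 pos [ 546.8 -197.9  107. ] rpy [179.9   8.  160.4] gap 42.8 F [-0.29 -0.   -4.95] M [0.123 0.353 0.002] j [-26.   2. 104.   1.  65. -96.]
shift [ 0.2 -1.5 61.9] rot [ 0.002 -0.01   0.003]
```

Request:
servo_tool([
  [35,0,-1.5,15,0,-0.01,0.003],
  [35,0,0,15,0,0,0],
  [35,0,0,12,0,0,0],
  [35,0,0,0,0,0,0],
  [35,0,0,0,0,0,0],
])

```text
time: 8.9
tool_pos: [554.7, -201.5, 65.6]
tcp_rot: [179.9, 8.3, 160.1]
ft_force: [-1.7, -0.2, -4.7]
finger_gap: 43.0
```

```bash
python3 -c "
from h import *
err((554.3,-202,45.6),160.3,-8.6)
im=snapshot('scene')
cv2.imwrite('pics/pl1.png',cv2.resize(im[110:240,140:270],None,fx=4.5,fy=4.5,interpolation=cv2.INTER_CUBIC))
err((554.3,-202,45.6),160.3,-8.6)
"
```

```text
t 8.9 pos [ 554.7 -201.5   65.6] rpy [179.9   8.3 160.1] gap 43.0 F [-1.73 -0.22 -4.73] M [0.176 0.405 0.034] j [-26.   6. 105.   1.  60. -96.]
shift [ 3.1 -0.6 19.8] rot [ 0.002 -0.005 -0.003]
t 8.95 pos [ 554.6 -201.5   65.6] rpy [179.9   8.3 160.1] gap 42.7 F [-0.45  0.66 -5.37] M [0.196 0.504 0.016] j [-26.   6. 105.   1.  60. -96.]
shift [ 3.  -0.6 19.8] rot [ 0.002 -0.005 -0.003]
```

View pics/pl1.png

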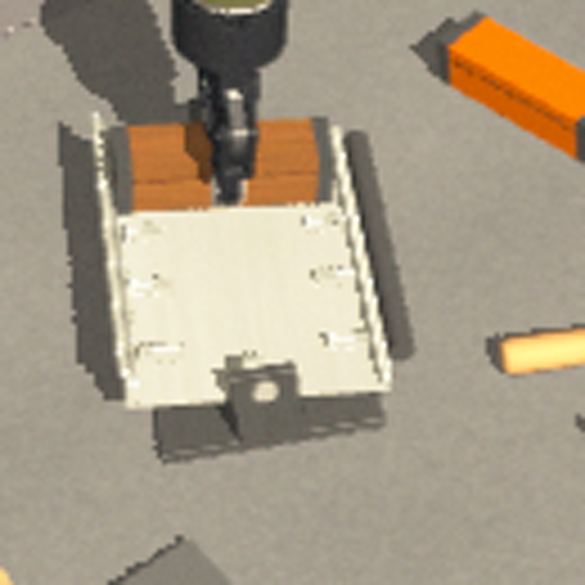

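The case hangs over bay1 between plate and lip (crop x 108–330), aligned with the tray. Lowering gently.

Request:
servo_tool([
  [35,3,-0.5,5,0,-0.005,-0.003],
  [35,0,0,5,0,0,0],
  [35,0,0,4,0,0,0],
  [35,0,0,0,0,0,0],
  [35,0,0,0,0,0,0],
])

```text
time: 9.45
tool_pos: [554.3, -201.9, 53.5]
tcp_rot: [179.9, 8.8, 160.3]
ft_force: [-2.3, 1.0, -3.6]
finger_gap: 43.1
```

```bash
python3 -c "
from h import *
err((554.3,-202,45.6),160.3,-8.6)"
```

```text
t 9.45 pos [ 554.3 -201.9   53.5] rpy [179.9   8.8 160.3] gap 43.1 F [-2.31  1.03 -3.62] M [ 0.17   0.468 -0.001] j [-26.   7. 106.   1.  59. -96.]
shift [ 1.2 -0.1  7.8] rot [0.002 0.003 0.   ]
```

Request:
servo_tool([
  [35,2,0,2,0,0.002,0],
  [35,0,0,2,0,0,0],
  [35,0,0,2,0,0,0],
  [35,0,0,0,0,0,0],
])

```text
time: 9.85
tool_pos: [554.3, -201.9, 53.8]
tcp_rot: [179.9, 8.8, 160.3]
ft_force: [-1.6, 0.6, -3.8]
finger_gap: 42.6
```

```bash
python3 -c "
from h import *
err((554.3,-202,45.6),160.3,-8.6)"
```

```text
t 9.85 pos [ 554.3 -201.9   53.8] rpy [179.9   8.8 160.3] gap 42.6 F [-1.58  0.57 -3.77] M [ 0.19   0.53  -0.004] j [-26.   7. 106.   1.  59. -96.]
shift [ 1.3 -0.1  8.1] rot [0.001 0.003 0.   ]
```

Request:
servo_tool([
  [35,3,0,5,0,0,0],
  [35,0,0,0,0,0,0],
])

```text
time: 10.05
tool_pos: [554.5, -202.1, 54.1]
tcp_rot: [179.9, 9.1, 160.3]
ft_force: [-7.8, 2.5, -4.1]
finger_gap: 42.6
```

```bash
python3 -c "
from h import *
err((554.3,-202,45.6),160.3,-8.6)"
```

```text
t 10.05 pos [ 554.5 -202.1   54.1] rpy [179.9   9.1 160.3] gap 42.6 F [-7.85  2.45 -4.09] M [ 0.486  1.408 -0.038] j [-26.   7. 106.   1.  58. -96.]
shift [ 1.6 -0.   8.3] rot [0.001 0.008 0.001]
```

```bash
python3 -c "
from h import *
im=snapshot('scene');im2=snapshot('top')
a=cv2.resize(im[130:220,150:240],None,fx=4.4,fy=4.4,interpolation=cv2.INTER_CUBIC);b=cv2.resize(im2[90:210,270:400],None,fx=3,fy=3,interpolation=cv2.INTER_CUBIC)
h=max(a.shape[0],b.shape[0]);p=lambda i:cv2.copyMakeBorder(i,0,h-i.shape[0],0,0,0)
cv2.imwrite('pics/pl2.png',np.hstack([p(a),p(b)]))
err((554.3,-202,45.6),160.3,-8.6)
print(sense()['joint_pos'],sense()['joint_efforts'])
"
```

```text
t 10.15 pos [ 554.4 -202.    53.4] rpy [179.9   9.1 160.3] gap 43.4 F [-2.65  0.83 -2.43] M [0.255 0.608 0.018] j [-26.   7. 106.   1.  58. -96.]
shift [ 1.4 -0.   7.7] rot [0.001 0.008 0.001]
[-25.61516589   6.79855993 105.96856968   1.16645526  58.22362596
 -96.49122193] [-8.87300167e-02 -5.48477161e+01 -4.96412086e+01  1.58001264e-01
 -2.31891230e+00 -3.92520509e-03]
```

View pics/pl2.png

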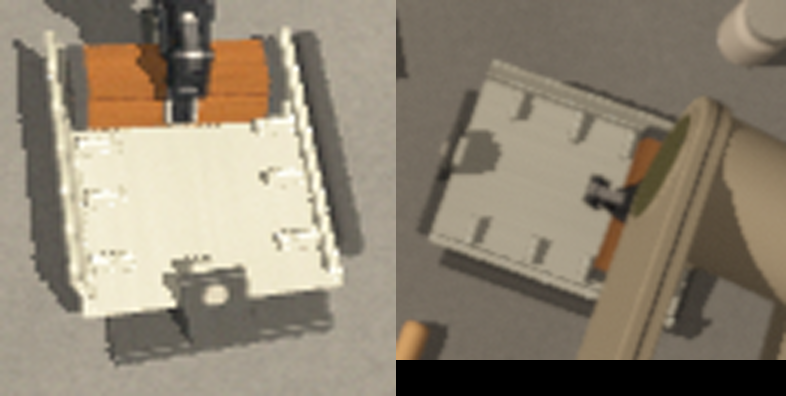

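```bash
python3 -c "
from h import *
c=(571.1,-148.6)
f=lambda u:np.round((u-[150,130]+.5)*4.4)
for t in(.15,.1,.05,0,-.05,-.1,-.15): print(t,'tray +y edge plate/lip',*[f(proj('scene',rackpt(x,118,-20,c,tilt=t))) for x in(84,-84)],'plate top',f(proj('scene',rackpt(86,118,12,c,tilt=t))))
s=sense();R=Ro.from_euler('xyz',s['tcp_rot'],degrees=True)
for phi in(0,3,6):
  Q=R*Ro.from_euler('y',phi,degrees=True)
  C=s['tool_pos']+R.apply([0,0,-14.6])
  print(phi,'case +y face  heavy top,bot, light top,bot',*[f(proj('scene',C+sg*Q.apply([x,0,z])+R.apply([0,y,0]))) for sg in(1,) for x in(-75,75) for y in (22,) for z in(-20,20)], R.apply([0,1,0]))
"
```

```text
0.15 tray +y edge plate/lip [ 81. 299.] [331. 281.] plate top [ 78. 267.]
0.1 tray +y edge plate/lip [ 83. 303.] [332. 277.] plate top [ 77. 271.]
0.05 tray +y edge plate/lip [ 85. 307.] [334. 273.] plate top [ 77. 276.]
0 tray +y edge plate/lip [ 87. 311.] [335. 269.] plate top [ 77. 280.]
-0.05 tray +y edge plate/lip [ 90. 314.] [336. 265.] plate top [ 77. 285.]
-0.1 tray +y edge plate/lip [ 93. 318.] [337. 260.] plate top [ 78. 289.]
-0.15 tray +y edge plate/lip [ 96. 321.] [337. 256.] plate top [ 79. 293.]
0 case +y face  heavy top,bot, light top,bot [73. 88.] [ 73. 129.] [287.  79.] [283. 119.] [0.33636775 0.94173023 0.00095891]
3 case +y face  heavy top,bot, light top,bot [72. 92.] [ 75. 133.] [286.  75.] [285. 115.] [0.33636775 0.94173023 0.00095891]
6 case +y face  heavy top,bot, light top,bot [71. 96.] [ 77. 136.] [285.  71.] [286. 111.] [0.33636775 0.94173023 0.00095891]
```

The tray has been pushed part of the way over: its near edge runs from (85,315) to (340,280), about 0.1 rad from rest. The case sits about 8 mm lower in the pads than assumed and bears on the plate end. I'll raise it, let the tray return, shift towards the lip and lower again.

Request:
servo_tool([
  [35,0,0,-15,0,0,0],
  [35,5,0,-8,0,0.008,0],
  [35,0,0,0,0,0,0],
  [35,0,0,0,0,0,0],
  [35,0,0,0,0,0,0],
])

```text
time: 10.65
tool_pos: [546.4, -199.4, 77.9]
tcp_rot: [180.0, 8.7, 160.3]
ft_force: [0.2, 0.3, -5.7]
finger_gap: 43.1
```

```bash
python3 -c "
from h import *
im=snapshot('scene')
cv2.imwrite('pics/pl3.png',cv2.resize(im[130:220,150:250],None,fx=6,fy=6,interpolation=cv2.INTER_CUBIC))
err((551.5,-201,53),160.3,-8.6)
c=(571.1,-148.6)
f=lambda u:np.round((u-[150,130]+.5)*6)
for t in(.15,.1,.05): print(t,'tray +y edge plate/lip',*[f(proj('scene',rackpt(x,118,-20,c,tilt=t))) for x in(84,-84)])
s=sense();R=Ro.from_euler('xyz',s['tcp_rot'],degrees=True)
for phi in(0,6):
 Q=R*Ro.from_euler('y',phi,degrees=True);C=s['tool_pos']+R.apply([0,0,-14.6])
 print(phi,'heavy top,bot, light top,bot',*[f(proj('scene',C+Q.apply([x,0,z])+R.apply([0,22,0]))) for x in(-75,75) for z in(-20,20)],'far top',*[f(proj('scene',C+Q.apply([x,0,-20])+R.apply([0,-22,0]))) for x in(-75,75)])
"
```

```text
t 10.7 pos [ 546.4 -199.4   77.8] rpy [180.    8.7 160.3] gap 43.0 F [-0.36 -0.11 -5.43] M [ 0.139  0.298 -0.071] j [-26.   4. 106.   1.  61. -96.]
shift [-1.5  0.2 25.3] rot [0.001 0.002 0.   ]
0.15 tray +y edge plate/lip [111. 408.] [451. 384.]
0.1 tray +y edge plate/lip [113. 413.] [453. 378.]
0.05 tray +y edge plate/lip [116. 418.] [455. 372.]
0 heavy top,bot, light top,bot [109.  83.] [109. 140.] [404.  70.] [398. 126.] far top [101.  24.] [391.  13.]
6 heavy top,bot, light top,bot [106.  95.] [114. 151.] [400.  59.] [403. 115.] far top [98. 36.] [388.   2.]
```

View pics/pl3.png

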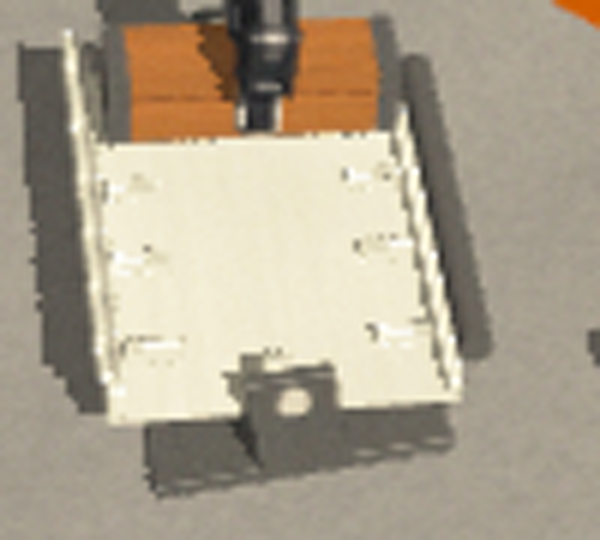

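```bash
python3 -c "
from h import *
s=sense();R=Ro.from_euler('xyz',s['tcp_rot'],degrees=True);C=s['tool_pos']+R.apply([0,0,-14.6])
print('C',C)
def br(n,x,y,w,h):
    im=snapshot(n);hsv=cv2.cvtColor(im,cv2.COLOR_BGR2HSV);m=np.zeros(im.shape[:2],np.uint8)
    c=hsv[y:y+h,x:x+w];m[y:y+h,x:x+w]=((c[...,1]>110)&(c[...,0]<20)&(c[...,2]>50));return m,im
m,im=br('scene',160,128,60,30)
k=cv2.findContours(m,0,1)[0]
for q in sorted(k,key=cv2.contourArea)[-2:]: print('scene',q[:,0].min(0),q[:,0].max(0))
for v in range(131,155,3):
    u=np.where(m[v])[0]; 
    if len(u): print(v,u.min(),u.max())
for y in(22,-22):
  for z in(-20,20): print('pred y',y,'z',z,[np.round(proj('scene',C+R.apply([x,y,z])),1) for x in(-64,64)])
m,im=br('top',320,110,70,90)
q=max(cv2.findContours(m,0,1)[0],key=cv2.contourArea);print('top',q[:,0].min(0),q[:,0].max(0))
for v in range(125,185,4):
    u=np.where(m[v])[0]
    if len(u): print(v,u.min(),u.max())
for z in(-20,20): print('pred +y edge z',z,[np.round(proj('top',C+R.apply([x,22,z])),1) for x in(-64,64)])
"
```

```text
C [ 544.31017382 -198.63986729   92.24053395]
scene [197 133] [213 151]
scene [171 134] [189 153]
134 171 211
137 171 212
140 171 212
143 172 212
146 172 212
149 172 212
152 172 189
pred y 22 z -20 [array([171.4, 143.2]), array([213.3, 141.3])]
pred y 22 z 20 [array([171.3, 152.7]), array([212.4, 150.7])]
pred y -22 z -20 [array([170. , 133.4]), array([211.2, 131.8])]
pred y -22 z 20 [array([170., 143.]), array([210.4, 141.2])]
top [348 137] [360 153]
137 354 356
141 351 359
145 350 357
149 349 355
153 348 349
165 343 346
169 341 346
173 340 345
177 338 343
181 337 342
pred +y edge z -20 [array([354.9, 137. ]), array([338.3, 182.1])]
pred +y edge z 20 [array([351.8, 138. ]), array([335.8, 181.4])]
```

The case is where the arm says it is, to within about 1.5 mm. The force pointed to the plate pushing the case towards the lip, so I lower with a 3 mm shift towards the lip and 1 mm towards +y.

Request:
servo_tool([
  [35,-1,1.2,8,0,0,0],
  [35,0,0,6,0,0,0],
  [35,0,0,0,0,0,0],
])

```text
time: 11.1
tool_pos: [549.3, -198.9, 61.5]
tcp_rot: [179.9, 8.6, 160.3]
ft_force: [0.4, 0.6, -4.5]
finger_gap: 42.8
```

```bash
python3 -c "
from h import *
err((551.5,-200,45.6),160.3,-8.6)"
```

```text
t 11.1 pos [ 549.3 -198.9   61.5] rpy [179.9   8.6 160.3] gap 42.8 F [ 0.36  0.55 -4.52] M [ 0.141  0.343 -0.039] j [-26.   6. 106.   1.  60. -96.]
shift [-0.  -0.3 16.1] rot [0.001 0.    0.001]
```

Request:
servo_tool([
  [35,0.5,0,6,0,0,0],
  [35,0,0,0,0,0,0],
])

```text
time: 11.3
tool_pos: [549.2, -198.8, 54.0]
tcp_rot: [179.9, 8.5, 160.3]
ft_force: [-1.2, -0.5, -5.5]
finger_gap: 43.1
```

Request:
servo_tool([
  [35,0.5,0,5,0,0,0],
  [35,0,0,0,0,0,0],
])

```text
time: 11.5
tool_pos: [549.3, -198.8, 48.3]
tcp_rot: [179.9, 8.5, 160.3]
ft_force: [-0.7, 0.9, -5.2]
finger_gap: 42.9
```

```bash
python3 -c "
from h import *
err((551.5,-200,45.6),160.3,-8.6)"
```

```text
t 11.5 pos [ 549.3 -198.8   48.3] rpy [179.9   8.5 160.3] gap 42.9 F [-0.69  0.88 -5.18] M [ 0.183  0.367 -0.01 ] j [-25.   7. 106.   1.  58. -96.]
shift [-2.1 -0.4  3. ] rot [ 0.001 -0.002  0.001]
```

No contact now. Last few millimetres.

Request:
servo_tool([
  [35,0,0,3.5,0,0,0],
  [35,0,0,0,0,0,0],
])

```text
time: 11.7
tool_pos: [550.7, -199.4, 45.6]
tcp_rot: [179.9, 8.6, 160.3]
ft_force: [0.8, -0.7, -5.4]
finger_gap: 42.6
```

```bash
python3 -c "
from h import *
err((551.5,-200,45.6),160.3,-8.6)"
```

```text
t 11.7 pos [ 550.7 -199.4   45.6] rpy [179.9   8.6 160.3] gap 42.6 F [ 0.83 -0.68 -5.38] M [ 0.136  0.34  -0.018] j [-25.   7. 106.   1.  58. -96.]
shift [-0.9 -0.3  0.1] rot [ 0.001 -0.     0.   ]
```

Request:
servo_tool([
  [35,0,0,3,0,0,0],
  [35,0,0,0,0,0,0],
])

```text
time: 11.9
tool_pos: [551.4, -199.7, 46.1]
tcp_rot: [180.0, 8.6, 160.3]
ft_force: [0.5, 0.4, -4.9]
finger_gap: 43.2
```

Request:
servo_tool([
  [35,0,0,2.5,0,0,0],
  [35,0,0,0,0,0,0],
])

```text
time: 12.1
tool_pos: [552.5, -200.2, 45.8]
tcp_rot: [180.0, 8.7, 160.3]
ft_force: [0.3, -0.3, -6.5]
finger_gap: 43.1
```

Request:
servo_tool([
  [35,1.5,0,5,0,0,0],
  [35,0,0,0,0,0,0],
])

```text
time: 12.3
tool_pos: [553.7, -200.8, 46.8]
tcp_rot: [180.0, 8.9, 160.4]
ft_force: [0.9, 0.4, -6.5]
finger_gap: 42.9
```

```bash
python3 -c "
from h import *
err((551.5,-200,45.6),160.3,-8.6);print(sense()['joint_efforts'])"
```

```text
t 12.3 pos [ 553.7 -200.8   46.8] rpy [180.    8.9 160.4] gap 42.9 F [ 0.91  0.4  -6.51] M [ 0.128  0.34  -0.026] j [-25.   7. 106.   1.  58. -96.]
shift [2.5 0.  0.9] rot [0.    0.005 0.001]
[ 4.04997461e-02 -5.65247619e+01 -4.92090833e+01  1.57598024e-01
 -9.60840695e-01 -6.22477237e-03]
```

At z≈45.6 the case meets the floor, as expected. I recentre along the bay, then open.

Request:
servo_tool([
  [35,3,0,-1,0,0,0],
  [35,0,0,0,0,0,0],
])

```text
time: 12.5
tool_pos: [550.7, -199.8, 47.1]
tcp_rot: [180.0, 8.9, 160.4]
ft_force: [-0.1, -1.3, -5.0]
finger_gap: 42.8
```

```bash
python3 -c "
from h import *
err((551.5,-200,45.6),160.3,-8.6)"
```

```text
t 12.5 pos [ 550.7 -199.8   47.1] rpy [180.    8.9 160.4] gap 42.8 F [-0.13 -1.26 -5.04] M [0.118 0.309 0.017] j [-26.   7. 107.   1.  58. -96.]
shift [-0.6  0.1  1.6] rot [0.    0.006 0.001]
```

Request:
servo_tool([
  [35,0,0,2,0,0.005,0],
  [48,0,0,0,0,0,0],
  [55,0,0,0,0,0,0],
  [60,0,0,0,0,0,0],
  [60,0,0,0,0,0,0],
])

```text
time: 13.0
tool_pos: [552.5, -200.6, 45.5]
tcp_rot: [-180.0, 8.8, 160.4]
ft_force: [-0.0, 0.2, 0.3]
finger_gap: 59.9
```

```bash
python3 -c "
from h import *
err((551.5,-200,45.6),160.3,-8.6)"
```

```text
t 13.0 pos [ 552.5 -200.6   45.5] rpy [-180.     8.8  160.4] gap 59.9 F [-0.01  0.16  0.34] M [0.018 0.096 0.003] j [-26.   7. 106.   1.  58. -96.]
shift [ 1.1  0.3 -0.3] rot [0.    0.003 0.001]
```

Request:
servo_tool([
  [60,0,0,-20,0,0,0],
  [60,0,0,-40,0,0,0],
  [85,0,0,-40,0,0,0],
  [85,0,0,-40,0,0.077,0],
  [85,0,0,0,0,0.077,0.13],
  [85,0,0,0,0,0,0.14],
  [85,0,0,0,0,0,0.14],
  [85,0,0,0,0,0,0.14],
  [85,0,0,0,0,0,0.14],
  [85,0,0,0,0,0,0.14],
])

```text
time: 14.0
tool_pos: [531.3, -193.0, 188.5]
tcp_rot: [-180.0, -0.4, 111.3]
ft_force: [0.9, -0.2, 1.0]
finger_gap: 85.3
```

Request:
servo_tool([
  [85,0,0,0,0,0,0.14],
  [85,0,0,0,0,0,0.14],
  [85,0,0,0,0,0,0.14],
  [85,0,0,0,0,0,0.14],
  [85,0,0,0,0,0,0],
])

```text
time: 14.5
tool_pos: [532.0, -193.3, 188.7]
tcp_rot: [-179.9, -0.3, 77.7]
ft_force: [-0.0, -0.6, -0.2]
finger_gap: 85.0
```

```bash
python3 -c "
from h import *
err((430.5,191,80),74.85)
im=snapshot('top')
cv2.imwrite('pics/bay1.png',np.vstack([cv2.resize(im[95:205,265:405],None,fx=4,fy=4,interpolation=cv2.INTER_CUBIC)]))
"
```

```text
t 14.5 pos [ 532.  -193.3  188.7] rpy [-179.9   -0.3   77.7] gap 85.0 F [-0.04 -0.63 -0.16] M [ 0.014 -0.031  0.041] j [-25.   4.  94.   0.  83. -13.]
shift [ 353.1 -181.   110.9] rot [-0.002 -0.005  0.049]
```

Request:
servo_tool([
  [85,20,-10,0,0,-0.005,0.049],
  [85,40,-20.5,0,0,0,0],
  [85,40,-20.5,0,0,0,0],
  [85,40,-20.5,0,0,0,0],
  [85,40,-20.5,0,0,0,0],
  [85,40,-20.5,0,0,0,0],
  [85,40,-20.5,0,0,0,0],
  [85,40,-20.5,0,0,0,0],
  [85,40,-20.5,0,0,0,0],
  [85,0,0,0,0,0,0],
])

```text
time: 15.55
tool_pos: [440.7, 190.1, 189.9]
tcp_rot: [179.8, -0.1, 77.6]
ft_force: [-1.2, -1.4, -0.2]
finger_gap: 85.0
```

```bash
python3 -c "
from h import *
err((430.5,191,4),74.85)
im=snapshot('top')
cv2.imwrite('pics/bay1.png',cv2.resize(im[95:205,265:405],None,fx=4,fy=4,interpolation=cv2.INTER_CUBIC))
"
```

```text
t 15.55 pos [440.7 190.1 189.9] rpy [ 1.798e+02 -1.000e-01  7.760e+01] gap 85.0 F [-1.22 -1.38 -0.21] M [-0.016  0.018  0.096] j [ 17. -10. 107.   0.  83.  30.]
shift [ -1.7 -10.8 185.8] rot [ 0.004 -0.002  0.048]
```

View pics/bay1.png

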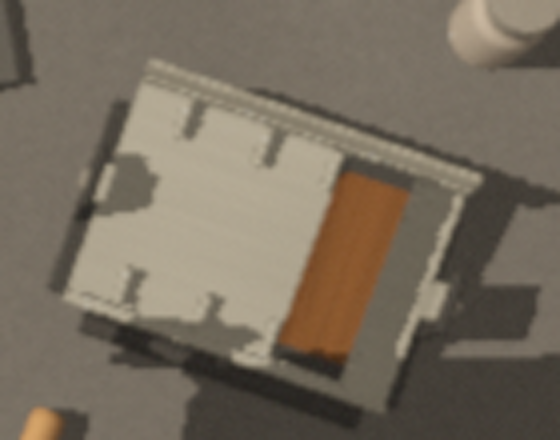

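Case A lies flat in bay1: its brown top runs from (345,170)-(410,188) to (278,345)-(345,360), between plate and lip and beside the inner rail. On to case B.

Request:
servo_tool([
  [85,-2,-11,20,0.004,0,0.048],
  [85,0,0,35,0,0,0],
  [85,0,0,35,0,0,0],
  [85,0,0,30,0,0,0],
  [85,0,0,0,0,0,0],
])

```text
time: 16.1
tool_pos: [434.1, 184.6, 68.8]
tcp_rot: [179.6, -0.1, 75.5]
ft_force: [-1.4, -0.3, 0.3]
finger_gap: 84.8
```

```bash
python3 -c "
from h import *
err((430.5,191,4),74.85)"
```

```text
t 16.1 pos [434.1 184.6  68.8] rpy [ 1.796e+02 -1.000e-01  7.550e+01] gap 84.8 F [-1.43 -0.28  0.31] M [-0.025  0.015  0.032] j [ 17.  -5. 115.  -0.  69.  31.]
shift [ 5.1 -5.5 64.8] rot [ 0.007 -0.002  0.012]
```

Request:
servo_tool([
  [85,5,-5.5,5,0.007,0,0.012],
  [85,0,0,20,0,0,0],
  [85,0,0,18,0,0,0],
  [85,0,0,0,0,0,0],
])

```text
time: 16.5
tool_pos: [434.5, 190.6, 30.3]
tcp_rot: [179.7, -0.3, 74.8]
ft_force: [0.9, -0.8, -0.6]
finger_gap: 85.1
```

```bash
python3 -c "
from h import *
err((430.5,191,4),74.85)"
```

```text
t 16.5 pos [434.5 190.6  30.3] rpy [179.7  -0.3  74.8] gap 85.1 F [ 0.9  -0.76 -0.64] M [-0.01   0.065  0.007] j [ 17.  -1. 116.   0.  64.  33.]
shift [-0.8 -4.1 26.3] rot [ 0.005 -0.006 -0.002]
```

Request:
servo_tool([
  [85,-1,-4,10,0.005,-0.006,0],
  [85,0,-1,9,0,0,0],
  [85,0,0,4,0,0,0],
  [85,0,0,0,0,0,0],
])

```text
time: 16.9
tool_pos: [432.5, 192.0, 10.4]
tcp_rot: [179.7, -0.2, 74.8]
ft_force: [0.3, 0.6, 0.2]
finger_gap: 85.1
```

```bash
python3 -c "
from h import *
err((430.5,191,4),74.85)"
```

```text
t 16.9 pos [432.5 192.   10.4] rpy [179.7  -0.2  74.8] gap 85.1 F [0.3  0.62 0.18] M [-0.002  0.048 -0.001] j [ 18.   1. 117.  -0.  62.  33.]
shift [-1.5 -1.7  6.4] rot [ 0.005 -0.003 -0.001]
```

Request:
servo_tool([
  [85,-1.5,-2,6,0.005,-0.003,0],
  [60,0,0,0,0,0,0],
  [40,0,0,0,0,0,0],
  [35,0,0,0,0,0,0],
  [35,0,0,0,0,0,0],
  [35,0,0,0,0,0,0],
  [35,0,0,0,0,0,0],
], force=90)

```text
time: 17.6
tool_pos: [431.0, 191.3, 5.0]
tcp_rot: [180.0, -0.0, 74.8]
ft_force: [1.2, -0.4, -0.5]
finger_gap: 43.1
```

```bash
python3 -c "
from h import *
err((430.5,191,4),74.85)"
```

```text
t 17.6 pos [431.  191.3   5. ] rpy [180.   -0.   74.8] gap 43.1 F [ 1.16 -0.35 -0.55] M [ 0.025 -0.013 -0.016] j [ 18.   2. 117.  -0.  62.  33.]
shift [-0.4 -0.4  1. ] rot [ 0.001 -0.    -0.001]
```

Request:
servo_tool([
  [35,0,0,0,0,0,0],
  [35,0,0,-15,0,0,0],
  [35,0,0,-20,0,0,0],
  [35,0,0,-20,0,0,0],
  [35,0,0,0,0,0,0],
  [35,0,0,0,0,0,0],
  [35,0,0,0,0,0,0],
])

```text
time: 18.3
tool_pos: [425.0, 189.2, 55.1]
tcp_rot: [-179.4, 0.4, 74.8]
ft_force: [0.2, 0.2, -5.4]
finger_gap: 42.8
```

```bash
python3 -c "
from h import *
for i in range(4):
  err((430.5,191,4),74.85);snapshot('top')"
```

```text
t 18.3 pos [425.  189.2  55.1] rpy [-179.4    0.4   74.8] gap 42.8 F [ 0.18  0.19 -5.38] M [-0.086  0.051 -0.006] j [ 18.  -3. 116.  -0.  68.  33.]
shift [ 3.5  5.3 51. ] rot [-0.01   0.007 -0.001]
t 18.35 pos [424.5 189.1  54.6] rpy [-179.4    0.4   74.8] gap 43.0 F [-1.25 -1.28 -6.4 ] M [-0.136 -0.007  0.028] j [ 18.  -3. 116.  -0.  68.  33.]
shift [ 3.8  5.8 50.6] rot [-0.011  0.007 -0.001]
t 18.4 pos [424.5 189.1  54.7] rpy [-179.4    0.4   74.8] gap 43.1 F [ 0.16 -0.26 -6.35] M [-0.141  0.027 -0.023] j [ 18.  -3. 116.  -0.  68.  33.]
shift [ 3.8  5.8 50.6] rot [-0.011  0.008 -0.001]
t 18.45 pos [424.7 189.2  54.9] rpy [-179.4    0.4   74.8] gap 42.5 F [-0.25  1.02 -6.43] M [-0.138  0.021  0.011] j [ 18.  -3. 116.  -0.  68.  33.]
shift [ 3.7  5.7 50.8] rot [-0.01   0.007 -0.001]
```

Mx is about -0.13 Nm steadily, so case B's heavy end is its +y end (tool +x). That has to go to the plate: yaw -19.7°.

Request:
servo_tool([
  [35,0,0,-30,-0.01,0.007,0],
  [35,0,0,-40,0,0,0],
  [35,-14,14,-40,0,0,0],
  [35,-29,28,0,0,0,0],
  [35,-29,28,0,0,0,0],
  [35,-29,28,0,0,0,0],
  [35,-29,28,0,0,0,0],
  [35,-29,28,0,0,0,0],
  [35,-29,28,0,0,0,0],
  [35,-29,28,0,0,0,0],
])

```text
time: 19.5
tool_pos: [572.8, -80.8, 163.8]
tcp_rot: [-179.7, 0.1, 75.3]
ft_force: [0.8, 0.9, -5.0]
finger_gap: 43.1
```

Request:
servo_tool([
  [35,0,0,0,0,0,0.06],
  [35,0,0,0,0,0,0.14],
  [35,0,0,0,0,0,0.14],
  [35,0,0,0,0,0,0.14],
  [35,0,0,0,0,0,0.14],
  [35,0,0,0,0,0,0.14],
  [35,0,0,0,0,0,0.14],
  [35,0,0,0,0,0,0.14],
  [35,0,0,0,0,0,0.14],
  [35,0,0,0,0,0,0.14],
])

```text
time: 20.5
tool_pos: [571.4, -87.9, 153.6]
tcp_rot: [180.0, 1.1, -3.7]
ft_force: [0.1, -0.4, -5.4]
finger_gap: 42.9
```

Request:
servo_tool([
  [35,0,0,0,0,0,0.14],
  [35,0,0,0,0,0,0.14],
  [35,0,0,0,0,0,0.04],
  [35,0,0,0,0,0,0],
])

```text
time: 20.9
tool_pos: [569.8, -87.4, 149.9]
tcp_rot: [179.6, 1.4, -23.1]
ft_force: [-1.2, -0.0, -4.9]
finger_gap: 43.0
```

```bash
python3 -c "
from h import *
err((580.3,-91.4,104.6),-19.7,8.6)"
```

```text
t 20.9 pos [569.8 -87.4 149.9] rpy [179.6   1.4 -23.1] gap 43.0 F [-1.24 -0.04 -4.92] M [0.108 0.095 0.024] j [-14.   8.  93.  -0.  80.  99.]
shift [12.3 -0.8 45. ] rot [ 0.011  0.174 -0.059]
```

Request:
servo_tool([
  [35,6,0,15,0.005,0.087,-0.03],
  [35,6,0,15,0.005,0.087,-0.03],
  [35,0,0,12,0,0,0],
  [35,0,0,0,0,0,0],
])

```text
time: 21.3
tool_pos: [582.0, -92.6, 104.6]
tcp_rot: [179.9, -8.5, -19.3]
ft_force: [-0.1, 0.5, -5.8]
finger_gap: 43.1
```

```bash
python3 -c "
from h import *
err((588.7,-94.4,45.2),-19.7,8.6)"
```

```text
t 21.3 pos [582.  -92.6 104.6] rpy [179.9  -8.5 -19.3] gap 43.1 F [-0.08  0.51 -5.78] M [ 0.181  0.335 -0.041] j [-13.   4. 104.  -1.  64.  96.]
shift [-2.  -0.6 59.8] rot [0.001 0.001 0.008]
```

Request:
servo_tool([
  [35,-2,-0.5,14,0,0,0.008],
  [35,0,0,14,0,0,0],
  [35,0,0,8,0,0,0],
  [35,0,0,0,0,0,0],
])

```text
time: 21.7
tool_pos: [586.9, -93.8, 66.6]
tcp_rot: [180.0, -8.3, -19.8]
ft_force: [-1.0, 0.3, -5.5]
finger_gap: 42.9
```

```bash
python3 -c "
from h import *
err((588.7,-94.4,45.2),-19.7,8.6)"
```

```text
t 21.7 pos [586.9 -93.8  66.6] rpy [180.   -8.3 -19.8] gap 42.9 F [-0.99  0.28 -5.52] M [ 0.101  0.316 -0.011] j [-13.   7. 104.  -1.  61.  97.]
shift [-1.2 -0.  21.4] rot [ 0.001  0.005 -0.002]
```

Request:
servo_tool([
  [35,-2.5,0,7,0,0.005,0],
  [35,0,0,0,0,0,0],
])

```text
time: 21.9
tool_pos: [585.7, -93.4, 58.5]
tcp_rot: [180.0, -8.6, -19.8]
ft_force: [-0.8, 0.5, -6.5]
finger_gap: 43.0
```

```bash
python3 -c "
from h import *
err((588.7,-94.4,45.2),-19.7,8.6)"
```

```text
t 21.9 pos [585.7 -93.4  58.5] rpy [180.   -8.6 -19.8] gap 43.0 F [-0.77  0.52 -6.49] M [0.124 0.384 0.012] j [-13.   7. 105.  -1.  59.  97.]
shift [ 1.2 -0.1 13.6] rot [ 0.001 -0.    -0.002]
```

Request:
servo_tool([
  [35,0.5,0,6,0,0,0],
  [35,0,0,0,0,0,0],
])

```text
time: 22.1
tool_pos: [587.9, -94.1, 53.1]
tcp_rot: [180.0, -8.7, -19.8]
ft_force: [0.2, 0.2, -5.7]
finger_gap: 42.9
```

Request:
servo_tool([
  [35,0,0,5,0,0,0],
  [35,0,0,0,0,0,0],
])

```text
time: 22.3
tool_pos: [589.1, -94.5, 48.5]
tcp_rot: [180.0, -8.8, -19.8]
ft_force: [-0.7, -0.2, -6.1]
finger_gap: 42.6
```

```bash
python3 -c "
from h import *
err((588.7,-94.4,45.2),-19.7,8.6)"
```

```text
t 22.3 pos [589.1 -94.5  48.5] rpy [180.   -8.8 -19.8] gap 42.6 F [-0.73 -0.22 -6.06] M [ 0.153  0.368 -0.026] j [-13.   9. 105.  -1.  58.  97.]
shift [-0.9  0.1  3.2] rot [ 0.001 -0.003 -0.002]
```

Request:
servo_tool([
  [35,-2,0,4,0,-0.003,0],
  [48,0,0,0,0,0,0],
  [55,0,0,0,0,0,0],
  [62,0,0,0,0,0,0],
  [62,0,0,0,0,0,0],
])

```text
time: 22.8
tool_pos: [591.3, -94.8, 47.8]
tcp_rot: [-180.0, -9.0, -19.8]
ft_force: [0.4, 0.6, -0.1]
finger_gap: 61.9
```

```bash
python3 -c "
from h import *
err((588.7,-94.4,45.2),-19.7,8.6)"
```

```text
t 22.8 pos [591.3 -94.8  47.8] rpy [-180.    -9.   -19.8] gap 61.9 F [ 0.36  0.64 -0.11] M [0.018 0.082 0.021] j [-13.   9. 105.  -1.  58.  97.]
shift [-2.9  0.5  2.2] rot [-0.    -0.008 -0.002]
```

Request:
servo_tool([
  [62,0,0,-15,0,0,0],
  [62,0,0,-30,0,0,0],
  [62,0,0,-40,0,0,0],
  [62,0,0,-40,0,0,0],
  [62,0,0,-40,0,0,0],
  [62,-45,0,0,0,0,0],
  [62,-45,0,0,0,0,0],
  [62,-45,0,0,0,0,0],
  [62,0,0,0,0,0,0],
  [62,0,0,0,0,0,0],
])

```text
time: 23.8
tool_pos: [437.2, -39.2, 208.3]
tcp_rot: [-179.8, -9.9, -19.9]
ft_force: [0.4, 0.1, 0.4]
finger_gap: 61.7
```

```bash
python3 -c "
from h import *
im=snapshot('scene');im2=snapshot('top')
a=cv2.resize(im[120:230,145:255],None,fx=3.6,fy=3.6,interpolation=cv2.INTER_CUBIC);b=cv2.resize(im2[90:210,265:400],None,fx=2.9,fy=2.9,interpolation=cv2.INTER_CUBIC)
h=max(a.shape[0],b.shape[0]);p=lambda i:cv2.copyMakeBorder(i,0,h-i.shape[0],0,0,0)
cv2.imwrite('pics/fin.png',np.hstack([p(a),p(b)]))
err((588.7,-94.4,45.2),-19.7,8.6)
f=lambda u:np.round((u-[145,120]+.5)*3.6)
for t in(.15,0,-.15): print(t,*[f(proj('scene',rackpt(x,118,-20,(571.1,-148.6),tilt=t))) for x in(84,-84)])
"
```

```text
t 23.9 pos [437.7 -39.4 207.8] rpy [-179.8   -9.8  -19.9] gap 62.3 F [ 0.88 -0.69  0.64] M [0.063 0.087 0.009] j [-11. -28. 120.  -1.  79.  99.]
shift [130.8   0.9 187.5] rot [-0.002 -0.02  -0.003]
0.15 [ 84. 281.] [289. 266.]
0 [ 89. 290.] [292. 256.]
-0.15 [ 96. 299.] [294. 245.]
```

View pics/fin.png

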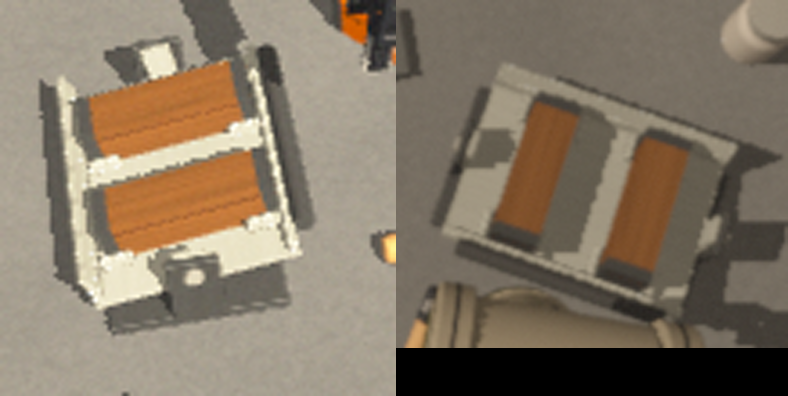

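The tray has tipped with the tall plate down: its near edge runs from (100,308) to (298,252), a rise of 56 px against 54 predicted at +0.15. Both cases lie flat in their bays. I wait a second, check that nothing moves and that the other things are undisturbed, then hand in.

Request:
servo_tool([
  [62,0,0,0,0,0,0],
  [62,0,0,0,0,0,0],
  [62,0,0,0,0,0,0],
  [62,0,0,0,0,0,0],
  [62,0,0,0,0,0,0],
  [62,0,0,0,0,0,0],
  [62,0,0,0,0,0,0],
  [62,0,0,0,0,0,0],
  [62,0,0,0,0,0,0],
  [62,0,0,0,0,0,0],
])

```text
time: 24.9
tool_pos: [440.3, -40.6, 208.4]
tcp_rot: [-179.9, -9.7, -19.9]
ft_force: [-0.3, 0.2, -0.1]
finger_gap: 62.0
```

```bash
python3 -c "
from h import *
im=snapshot('scene');o=cv2.imread('pics/scene0.png')
d=lambda a,b,x,y,w,h:int((cv2.absdiff(a,b)[y:y+h,x:x+w].max(2)>40).sum())
for n,b in dict(jar=(105,132,35,40),offcut=(160,225,35,35),hammer=(250,280,105,85),mug=(350,245,45,50),brush=(300,195,58,45),blue=(368,198,55,50),chisel=(245,175,60,22)).items(): print(n,d(im,o,*b),end=' ')
fin=cv2.imread('pics/fin.png')[:396,:396];a=cv2.resize(im[120:230,145:255],None,fx=3.6,fy=3.6,interpolation=cv2.INTER_CUBIC)
print('rack change since',int((cv2.absdiff(a,fin)[50:340,:320].max(2)>40).sum()),sense()['time'],sense()['ft_force'])
hand_in()"
```

```text
jar 0 offcut 0 hammer 230 mug 0 brush 73 blue 0 chisel 0 rack change since 85 24.95 [0.78261573 0.61825907 0.05106209]
the job is handed in; nothing more can be done
```

The job is done and handed in at 24.95 s: both cases lie flat in the rack with their heavy ends at the tall plate, and the rack has tipped that end down.

- **Heavy ends:** the far case (taken as A) gave about +0.14 Nm and was heavy at its -y end. The near case (taken as B) gave about -0.13 Nm and was heavy at its +y end. The far case went into bay1 and the near one into bay0.
- **Final state:** the last pictures show both cases flat between the rails. The tray edge rises 56 px, against 54 px predicted at +0.15 rad. A second later the rack region had almost no change (85 magnified pixels, no cause traced), and the arm stood clear.
- **A fault mended:** my first try in bay1 touched the tall plate with about 8 N and tipped the tray part way. I raised the case, shifted it about 3 mm towards the lip, and it went in freely.
- **Small drop:** the near case was released about 2–3 mm above its nominal resting height, and the tray then tipped under it as intended.
- **Other things on the bench:** jar, off-cut, mug, chisel and the blue look-alike showed no pixel change. The hammer and brush windows showed some (230 and 73 px). I put that down to the cases having been removed at the edges of those windows, but did not check it further. The orange look-alike was left out of this check, as the arm was in front of it, but no grasp or move was aimed at it.

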